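# Hang the second radius block on the hook

## Task

Take the wide radius sanding block (the one with a hanging hole) out of the bench rack and hang it by its hole on the hook on the side of the tool till, in front of the narrower one that already hangs there. There is only just room for two: once it is threaded over the turned-up end, use it to push the hanging block back along the rod until both are hard up against the hook's washer, with a light, firm push that you can feel come up solid (6 to 10 N, never a shove), then lower it onto the rod and let go. The first block must stay on the hook throughout, and the other things on the bench stay where they are.

Things in the scene. Friction and masses are not known exactly. Their poses are not given: they have to be found in the camera images.
- spare_centre (a point): middle of the spare, a pale hardwood radius sanding block standing on end in a rack slot, foot 10 mm above the bench: 58 wide (x) x 22 thick (y) x 130 mm tall (z), 0.10 to 0.21 kg. Lower 88 mm hollowed on the -y side and faced with dark abrasive; top 42 mm plain, with a round 20 mm hanging hole right through along y
- spare_hole (a point): middle of the spare block's hanging hole, on the middle of its width, 22 mm below its top and 43 mm above the block's middle; axes as the block's
- hung_centre (a point): middle of the first block, which hangs by its hole on the hook: the same kind as the spare but narrower, 42 wide (x) x 22 thick (y) x 130 mm tall (z), same hole, same axes. It hangs loose on the rod, a little askew, 5 to 16 mm short of the washer, and slides along the rod under a push of 1 to 2 N
- hung_hole (a point): middle of the hanging block's hole, 43 mm above its middle; when a block hangs, its hole's middle is 6 mm below the rod's centre line
- till: fixed wooden bench till (case of small drawers), 190 deep (x) x 240 wide (y) x 215 mm high; origin at the middle of its underside, drawers on its -x side. The hook is on its flat side at y = -120 mm
- hook_foot (a point): point on the till's side (till x = 0, y = -120 mm, z = 185 mm) where the hook's threaded shank goes in; axes as the till's. The rigid steel rod, 8 mm thick, runs level from here about along -y. Its stop, a 36 mm washer, has its outer face 10 to 32 mm off the till's side (depth not measured), and the rod points up to 0.16 rad to either side of square, about the washer's middle
- hook_out (a point): unmarked point in the air, 85 mm square out from hook_foot, level with the rod; axes as the till's. From the washer's face the rod is straight for 52 mm (two blocks and 8 mm over), then turned up 22 degrees for 15 mm; its round tip ends 70 mm from the washer, centre 5.6 mm above the straight rod's. An upright block passes the turned-up end with its hole's middle about 3 mm above the straight rod's centre line
- rack: fixed dark wooden rack, 94 (x) x 136 (y) x 34 mm high, origin at the middle of its underside; two slots 65 (x) x 26 (y) mm and 24 mm deep, centred at y = -36 and y = +36 mm. The spare is in one of them, the beam in the other
- beam: bystander: plain aluminium levelling bar without a hole, 58 x 22 x 98 mm, standing on end in the other slot; origin at the middle of its foot
- meter: bystander: grey test meter lying on the bench near the robot, 75 x 130 x 46 mm with its dial, origin at the middle of its underside
- glue: bystander: white glue bottle, 52 mm diameter, 130 mm high, origin at the middle of its underside
- tin: bystander: flat round metal tin, 72 mm diameter, 34 mm high, origin at the middle of its underside
Things that resemble listed ones, but are neither listed nor needed, are in the scene too. What is shaped like the part that bears hung_centre but green is not meant.

How it is judged:
On the way, in this order (a step that is already met when the one before it is completed fails the run):
1. the spare block is lifted clear of its rack (height (world z) of spare_centre above 0.115 m), for 0.1 s.
2. with its hole threaded on the hook (within 18 mm sideways of the hook foot and 14 mm in height of the first block's hole), the spare presses the hanging block against the stop with more than 5 N (x of spare_hole in the frame of till between -0.018 and 0.018 m and z of spare_hole in the frame of hung_hole between -0.012 and 0.014 m and horizontal distance between spare_hole and hung_hole below 0.028 m and y of spare_hole in the frame of till below -0.152 m and contact force between spare and hung above 5 N), for 0.2 s.
At the end, for the whole second after the job is handed in: Both blocks hang on the rod, still: hole centres 3 to 9.5 mm below the rod's centre line, within 16 mm sideways of the hook foot and at most 26.5 mm apart on plan, the first within 48 mm and the spare 32 to 71 mm out from the till's side, both upright within 0.15 rad (x of spare_hole in the frame of till between -0.016 and 0.016 m and z of spare_hole in the frame of till between 0.1755 and 0.182 m and x of hung_hole in the frame of till between -0.016 and 0.016 m and z of hung_hole in the frame of till between 0.1755 and 0.182 m and y of spare_hole in the frame of till between -0.191 and -0.152 m and y of hung_hole in the frame of till above -0.168 m and horizontal distance between spare_hole and hung_hole below 0.0265 m and angle between each of spare_centre, hung_centre's own z axis and vertical below 0.15 rad and linear speed of each of spare, hung below 0.02 m/s); the robot touches nothing.
It fails at once if the spare block is shoved against the hanging block with more than 14 N (contact force between spare and hung above 14 N).
It fails at once if the hanging block is dislodged (its hole leaves the rod: more than 13 mm below or 6 mm above the rod's centre line) (height (world z) of hung_hole below 0.172 m or height (world z) of hung_hole above 0.191 m).
It fails at once if another thing on the bench is moved by more than 30 mm (distance of any of beam, meter, glue, tin from where it was at the start of the episode above 0.03 m).
It also fails if it takes over 58 s, if anything falls off the work surface, if the arm or the gripper's body presses on something with over 40 N, if the wrist force passes 120 N, or if a joint passes its speed limit or range.

## Robot

A 7-joint arm with a two-finger parallel gripper is mounted at the origin on the work surface. World frame = base frame: x ahead of the robot, y to its left, z up, the work surface at z = 0. Lengths are in m, angles in rad, forces in N, time in s.
With the tool pointing down it reaches from about 0.425 to 0.875 m from the base axis. Payload 4.7 kg.
Tool frame: the origin (TCP) lies on the centre line of the jaws, within the pads' length; the fingertips stand ahead of it and the grasp point (between the pads) lies 8 mm behind it (ctrl.finger_overhang is the x of the fingertips in the tool frame, in m); x points along the fingers, z is the direction in which the jaws open and shut, and the axes are right-handed (so a half turn about x gives the same grasp; the last joint's range is limited). The gripper opens to 87 mm and grips with 3 to 60 N. Pads are 19 mm wide; open, the fingers measure 117 mm over their backs; the gripper's body (75 mm by 190 mm) begins 51 mm behind the grasp point.
Start: joints at [1.306, 0.321, -0.07, 1.45, 0.023, 1.371, -0.057], TCP at [0.179, -0.625, 0.234] pointing down, gripper open.
Joint ranges: [-2.86, 2.86], [-0.3, 2.09], [-1.38, 1.24], [0.06, 2.45], [-1.56, 4.7], [0.09, 2.05], [-2.69, 2.69]. Speed limits (rad/s): [2.57, 2.57, 3.14, 3.14, 3.14, 3.14, 3.14].

## Interface

Orientations are given as a rotation vector (axis times angle).
In Python, from bench import readout, viewer, job, nets, ctrl gives the robot as it stands.
- The arm moves only by the shell command python3 -m creep 'ROWS' [FORCE]. ROWS is JSON, a list of rows, each an object with "linear": the shift along the tool's x, y, z in m, a list of three; "twist": the turn, a rotation vector about the tool's x, y, z in degrees, a list of three; "fingers": the gripper's target within -1 to 1 (shut at 1, half-way at 0, fully open at -1). A call has 1 to 8 rows; each row is the pose to reach, as a shift and turn from the pose commanded when the call began, along the tool's axes at that moment; what a row does not reach only later rows make up. A row lasts 1/12 s, in which the tool goes at most 41.7 mm and 7.16 degrees, less where a joint would pass 70% of its speed; a pose out of reach is approached as far as the arm can. A call with a gripper value outside its range is refused whole. The fingers move at their own pace and stop on an object; FORCE is the grip in N (left out, the last holds). Time passes only in rows, so rows that repeat a pose let the fingers close. It gives the time, the measured TCP pose, the force and the opening at its end, in the units of the state.
- readout.get_state(): the state, without advancing time (a new reading comes with each control period).
- viewer.get_image(name): name is "side" or "top"; returns (picture, depth): 400x640x3 uint8, red, green, blue; 400x640 float32, m along the optical axis (not along the pixel's ray), 0 where there is no reading.
- viewer.camera_params(name): a dict with "K" (3x3 intrinsics, pixels), "k1" (the pictures are not rectified: a ray, as slopes to the right and down, at radius r is drawn at 1 + k1 r^2 times it, then the intrinsics apply), "cam_to_world" (4x4, takes a point from camera to world coordinates). Camera axes: x right, y down, z forward; pixel columns grow to the right and rows downward; lengths in m; the calibration is good to about 2 mm. A picture is of the moment at which its call begins. camera_params takes no time and is no camera call.
- job.close_job(): hands the job in, once; it reports no verdict.
Trained networks look in the newest picture that a camera, given by its name, has taken for a name from the list of things; names that differ only in an ending like _2 or _b are one class to them, and where a whole thing is asked for, a point or a joint stands for the part that bears it (a point fixed in the world has none). Each returns a list of dicts, best first, with "conf" (0 to 1); they miss things now and then, are a little off and sometimes report something else, mostly with a low value. They report only what shows in the picture. A call takes as long as a camera call. They do not tell look-alikes from the thing itself.
- nets.boxes_of(camera, label): "centre" ([x, y, z] in m, in world coordinates, good to about 4 mm: the middle of the surface that is visible of it).
- nets.place_of(camera, label): "centre" ([x, y, z] in m, in world coordinates, good to about 4 mm: a listed point, or the origin of a listed thing).
The state is a dict: "time": time; "joint_positions": joint angles; "qd": joint speeds; "joint_torque": joint torques, N m; "position": TCP position; "tool_rot": TCP orientation; "ft_force": force on the tool from outside, world axes, zero at the start; "torque": the same for the moment, N m; "grip_width": opening from 0.0 (shut) to 1.0 (fully open).
Only numpy, scipy, OpenCV 4.12 (cv2) and the standard library are available. Lean on these libraries where they do the work, as an engineer would, in place of code of your own. Each camera call takes 0.05 s, during which the arm holds its last target.

## Working session

There is one attempt and no reset: what is moved stays moved. The work goes in short steps, Python scripts to look and compute and a shell command to move; the robot and the scene stay as the last step left them, time stands still between calls to the robot, and variables do not carry over. Pictures are saved under pics/ and viewed, and the job is handed in when it is done.

```bash
ls; mkdir -p pics; python3 - <<'E'
from bench import readout, viewer, job, nets, ctrl
import cv2
s=readout.get_state()
for k,v in s.items(): print(k,v)
print(ctrl.finger_overhang, [a for a in dir(ctrl) if a[0]!='_'])
for n in("side","top"):
    p,d=viewer.get_image(n); cv2.imwrite(f"pics/{n}0.png",p[:,:,::-1]); print(n,viewer.camera_params(n))
    import numpy as np; np.savez(f"pics/{n}0.npz",p=p,d=d)
E
```

```text
pics
time 0.0
joint_positions [ 1.30609586  0.3218056  -0.07009457  1.45169742  0.02262253  1.37078616
 -0.05687416]
qd [-0.00119333 -0.00031364 -0.00080428  0.0002526   0.00056645  0.00102146
  0.00096659]
joint_torque [-5.38191744e-04 -4.91286349e+01 -4.04133406e-01 -3.12525237e+01
 -6.38177013e-02  4.37792810e-02  1.85533945e-04]
position [ 0.17868425 -0.62439624  0.23246162]
tool_rot [ 1.00246221  1.32994783 -1.00071053]
ft_force [-0.59674561 -0.23663207 -0.6295694 ]
torque [-0.01306096 -0.0251571  -0.02091371]
grip_width 0.9995378742651541
0.011 ['MotionError', 'finger_overhang']
side {'K': array([[437.83867096,   0.        , 318.16328082],
       [  0.        , 437.83867096, 199.61760298],
       [  0.        ,   0.        ,   1.        ]]), 'k1': 0.023693203239850403, 'cam_to_world': array([[-0.81881799, -0.38149358,  0.42895193,  0.17579029],
       [-0.57404973,  0.54154399, -0.61416367,  0.6003991 ],
       [ 0.00200316, -0.749128  , -0.66242225,  0.77381627],
       [ 0.        ,  0.        ,  0.        ,  1.        ]])}
top {'K': array([[433.10217825,   0.        , 310.73947685],
       [  0.        , 433.10217825, 195.47908923],
       [  0.        ,   0.        ,   1.        ]]), 'k1': -0.1061089060268205, 'cam_to_world': array([[-0.02013107, -0.99212572,  0.12361755,  0.4741573 ],
       [-0.99961916,  0.01763881, -0.02122263,  0.00682668],
       [ 0.01887505, -0.12399771, -0.99210297,  0.99995136],
       [ 0.        ,  0.        ,  0.        ,  1.        ]])}
```

View pics/side0.png

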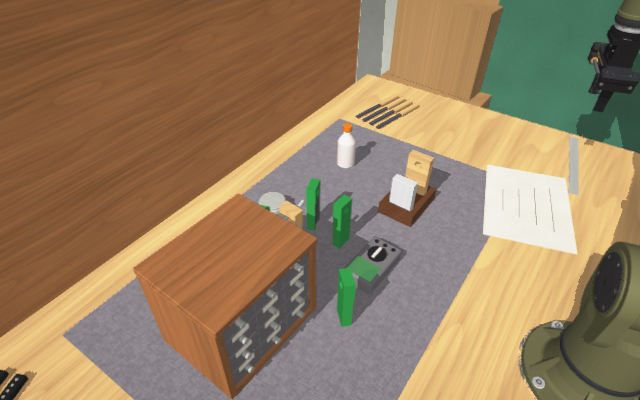

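View pics/top0.png

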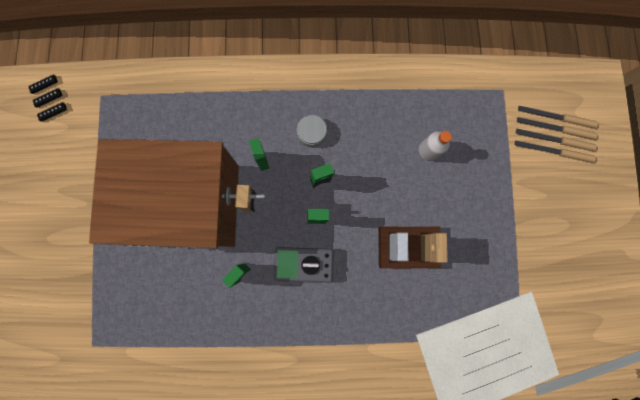

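```bash
python3 - <<'E'
from bench import readout, viewer, job, nets, ctrl
import numpy as np
for c in("side","top"):
  for l in ("spare_centre","spare_hole","hung_hole","hung_centre","till","hook_foot","hook_out","rack","beam","meter","glue","tin"):
    r=nets.place_of(c,l)
    print(c,l,[(np.round(x["centre"],4).tolist(),round(x["conf"],2)) for x in r])
print(readout.get_state()["time"])
E
```

```text
side spare_centre [([0.4793, -0.2639, 0.0778], 0.96)]
side spare_hole [([0.475, -0.2714, 0.1152], 0.59)]
side hung_hole [([0.5753, 0.1216, 0.1818], 0.75), ([0.4277, 0.1485, 0.1045], 0.7), ([0.6844, 0.1012, 0.1135], 0.56), ([0.6356, -0.0324, 0.1093], 0.55)]
side hung_centre [([0.5464, -0.0248, 0.0664], 0.98), ([0.6379, -0.0371, 0.0656], 0.95), ([0.5845, 0.1222, 0.1359], 0.7), ([0.4268, 0.1526, 0.0667], 0.61)]
side till [([0.5865, 0.2774, -0.002], 0.69)]
side hook_foot [([0.5821, 0.1621, 0.1791], 0.77)]
side hook_out [([0.5749, 0.1172, 0.1815], 0.4)]
side rack [([0.4765, -0.236, 0.0015], 0.63)]
side beam [([0.4775, -0.1983, 0.01], 0.72)]
side meter [([0.446, 0.0029, -0.0009], 0.72)]
side glue [([0.7084, -0.2993, 0.0005], 0.58), ([0.4464, 0.0066, -0.0015], 0.48)]
side tin [([0.75, -0.017, 0.0005], 0.8)]
top spare_centre [([0.4744, -0.2711, 0.0709], 0.88)]
top spare_hole [([0.4723, -0.2712, 0.1209], 0.88), ([0.4417, 0.0034, 0.0011], 0.71)]
top hung_hole [([0.4271, 0.1478, 0.1082], 0.84), ([0.5435, -0.029, 0.1126], 0.81), ([0.6326, -0.0316, 0.111], 0.77), ([0.6834, 0.1031, 0.1071], 0.7), ([0.5785, 0.1192, 0.1781], 0.6)]
top hung_centre [([0.5795, 0.1126, 0.1377], 0.9), ([0.4314, 0.1446, 0.0626], 0.83), ([0.6861, 0.1006, 0.0657], 0.77), ([0.546, -0.0281, 0.0653], 0.77), ([0.6362, -0.0371, 0.0673], 0.74), ([0.474, -0.271, 0.1229], 0.57)]
top till []
top hook_foot [([0.5807, 0.1569, 0.1837], 0.97)]
top hook_out []
top rack [([0.4746, -0.2382, 0.0017], 0.64), ([0.4751, -0.2708, 0.0727], 0.63)]
top beam [([0.4827, -0.1991, 0.0108], 0.73)]
top meter [([0.4427, 0.0069, -0.0018], 0.64)]
top glue [([0.7048, -0.295, 0.0045], 0.9)]
top tin [([0.7512, -0.0189, 0.003], 0.83)]
1.3
```

```bash
cat > h.py <<'E'
import numpy as np, cv2
from bench import viewer
def ray(cam,uv):
    c=viewer.camera_params(cam); T=np.array(c["cam_to_world"])
    n=cv2.undistortPoints(np.array(uv,float).reshape(-1,1,2),np.array(c["K"]),np.array([c["k1"],0,0,0.])).reshape(-1,2)
    d=np.c_[n,np.ones(len(n))]
    return T[:3,3],d@T[:3,:3].T
def atz(cam,uv,z):
    o,d=ray(cam,uv); return o+d*((z-o[2])/d[:,2])[:,None]
def cloud(cam,depth):
    v,u=np.mgrid[0:400,0:640]; o,d=ray(cam,np.c_[u.ravel(),v.ravel()])
    return (o+d*depth.reshape(-1,1)).reshape(400,640,3)
def proj(cam,P):
    c=viewer.camera_params(cam); T=np.linalg.inv(np.array(c["cam_to_world"]))
    r,_=cv2.Rodrigues(T[:3,:3]); return cv2.projectPoints(np.array(P,float).reshape(-1,1,3),r,T[:3,3],np.array(c["K"]),np.array([c["k1"],0,0,0.]))[0].reshape(-1,2)
E
python3 - <<'E'
from h import *
from bench import readout
from scipy.spatial.transform import Rotation as R
print(np.round(R.from_rotvec(readout.get_state()["tool_rot"]).as_matrix(),4))
f=np.load("pics/top0.npz");p,d=f["p"],f["d"]
C=cloud("top",d)
def crop(u0,v0,u1,v1,k,n): cv2.imwrite(n,cv2.resize(p[v0:v1,u0:u1,::-1],None,fx=k,fy=k,interpolation=cv2.INTER_NEAREST))
crop(215,175,275,220,13,"pics/hook.png")
crop(370,215,465,280,8,"pics/rack.png")
f2=np.load("pics/side0.npz");cv2.imwrite("pics/s_hook.png",cv2.resize(f2["p"][180:260,250:330,::-1],None,fx=7,fy=7,interpolation=cv2.INTER_NEAREST))
# spare top face
m=(abs(C[...,2]-0.140)<.006)&(abs(C[...,0]-.475)<.06)&(abs(C[...,1]+.27)<.06)
q=C[m]; print(m.sum(),np.median(q,0),cv2.minAreaRect(q[:,:2].astype(np.float32)*1000))
ps=cv2.minAreaRect(np.argwhere(m)[:,::-1].astype(np.float32)); print(ps, atz("top",cv2.boxPoints(ps),.140))
# beam top
m=(abs(C[...,2]-0.108)<.006)&(abs(C[...,0]-.475)<.06)&(abs(C[...,1]+.2)<.03)
q=C[m]; print(m.sum(),np.median(q,0),cv2.minAreaRect(q[:,:2].astype(np.float32)*1000))
# till top
m=(abs(C[...,2]-0.215)<.006); q=C[m]; print(np.median(q,0),cv2.minAreaRect(q[:,:2].astype(np.float32)*1000))
# hung top: z 0.201
m=(abs(C[...,2]-0.201)<.007)&(abs(C[...,0]-.58)<.05)&(C[...,1]<.15)&(C[...,1]>.08)
q=C[m]; print(m.sum(),np.median(q,0),cv2.minAreaRect(q[:,:2].astype(np.float32)*1000))
m=(abs(C[...,2]-0.186)<.012)&(abs(C[...,0]-.58)<.05)&(C[...,1]<.158)&(C[...,1]>.05)
for a in np.argwhere(m): print(a[::-1],np.round(C[a[0],a[1]],3),p[a[0],a[1]]) if a[1]>252 else 0
E
```

```text
[[-0.000e+00  9.614e-01  2.752e-01]
 [-1.000e-04  2.752e-01 -9.614e-01]
 [-1.000e+00 -1.000e-04  1.000e-04]]
322 [ 0.47245041 -0.27048228  0.13905131] ((471.65234375, -271.13946533203125), (23.26865005493164, 54.16183853149414), 88.32501220703125)
((440.5, 247.5), (27.0, 11.0), 90.0) [[ 0.49887    -0.25972015  0.14      ]
 [ 0.49829618 -0.28241635  0.14      ]
 [ 0.44434974 -0.27966152  0.14      ]
 [ 0.44503841 -0.25710709  0.14      ]]
309 [ 0.47483142 -0.19885061  0.10671786] ((474.83563232421875, -200.1000213623047), (23.14069938659668, 57.886905670166016), 89.6700439453125)
[0.58173464 0.27448211 0.21361595] ((584.101806640625, 277.6214904785156), (241.23497009277344, 198.76986694335938), 87.28022766113281)
313 [0.57537327 0.11952794 0.19944509] ((575.3396606445312, 113.60043334960938), (65.55294799804688, 41.682373046875), 88.78445434570312)
[258 194] [0.58  0.089 0.188] [83 84 86]
[259 194] [0.58  0.087 0.187] [86 87 89]
[260 194] [0.58  0.085 0.19 ] [90 90 92]
[261 194] [0.58  0.084 0.186] [96 97 98]
[262 194] [0.579 0.081 0.191] [100 102 102]
[263 194] [0.579 0.079 0.193] [9
[... 1313 characters left out ...]
0.574 0.087 0.191] [130 132 132]
[260 197] [0.574 0.085 0.191] [128 130 130]
[261 197] [0.574 0.083 0.192] [127 129 129]
[262 197] [0.574 0.081 0.193] [126 128 128]
[263 197] [0.574 0.079 0.192] [115 117 118]
[264 197] [0.573 0.077 0.192] [91 93 92]
[253 198] [0.573 0.099 0.184] [59 60 59]
[254 198] [0.572 0.097 0.188] [63 64 65]
[255 198] [0.573 0.095 0.184] [70 70 72]
[256 198] [0.572 0.093 0.188] [74 75 77]
[257 198] [0.572 0.091 0.187] [84 84 85]
[258 198] [0.573 0.089 0.185] [87 88 90]
[259 198] [0.572 0.087 0.189] [85 86 88]
[260 198] [0.572 0.085 0.186] [81 81 84]
[261 198] [0.572 0.083 0.19 ] [79 79 82]
[262 198] [0.572 0.082 0.187] [79 79 82]
[263 198] [0.572 0.08  0.189] [76 76 79]
```

```bash
python3 - <<'E'
from h import *
f=np.load("pics/top0.npz");p,d=f["p"],f["d"]
C=cloud("top",d)
for v in range(190,204):
  print(v,' '.join('%3d/%3d'%(p[v,u].mean(),C[v,u,2]*1000) for u in range(216,270,3)))
E
```

```text
190  85/213  51/214  34/190  35/158  65/195  33/ 94  31/ 37 121/201 143/199 138/203 138/200  67/181  31/132  64/ -1  66/ -3  63/ -1  67/ -4  67/ -1
191  83/214  49/211  32/189  35/158  62/200  34/ 90  31/ 39 127/199 144/201 140/200 136/199  67/183  31/131  58/  0  67/  0  62/ -1  68/  0  65/  0
192  84/213  48/212  31/188  41/190  61/200  35/ 88  32/ 39 129/200 143/201 143/200 135/202  68/180  27/120  42/ -1  65/ -1  63/ -1  69/  0  66/  0
193  85/212  48/213  36/188  42/189  60/200  40/ 88  39/ 35 130/200 143/198 144/199 139/198  68/171  26/117  34/ 78  66/  0  68/  1  71/  2  67/  0
194  84/214  44/214  50/187  48/189  64/200  66/185  63/186 132/201 143/198 144/196 142/201  69/187  47/186  51/ 75  84/187  97/185  78/  0  69/  0
195  82/214  43/211  68/184  49/192  70/199  82/188  84/189 132/197 143/200 144/199 143/200  79/187  81/189  87/187 136/189 136/191  99/193  69/  0
196  81/214  42/211  72/186  48/191  71/197  92/188  92/186 132/197 140/198 142/201 142/200  85/188  93/188  98/184 155/189 153/191 107/191  67/ -2
197  79/214  42/212  62/188  47/193  68/198  82/190  83/186 133/
[... 271 characters left out ...]
/199  37/ 88  34/ 35 135/199 134/198 137/197 141/200  76/166  30/ 93  65/ -3  67/ -3  68/ -1  68/ -3  69/ -3
200  82/213  37/210  31/184  37/184  59/198  34/ 84  33/ 35 138/198 137/199 133/199 141/199  72/170  26/ 94  65/ -1  63/  0  69/  0  70/ -2  72/  1
201  80/213  40/211  30/182  35/151  63/196  32/ 85  38/ 34 143/198 138/198 134/201 137/199  66/168  23/ 88  69/  0  63/ -2  68/ -1  66/ -2  69/ -1
202  81/214  38/214  31/183  35/150  61/194  35/ 83  37/ 32 146/199 139/202 134/200 132/199  60/170  21/ 86  69/  1  67/  0  68/ -1  65/ -3  68/ -4
203  82/213  36/209  33/182  36/151  60/192  35/ 83  38/ 42 148/199 143/200 138/201 130/201  54/169  23/ 88  70/  0  70/ -1  66/  0  67/  0  67/  0
```

View pics/hook.png

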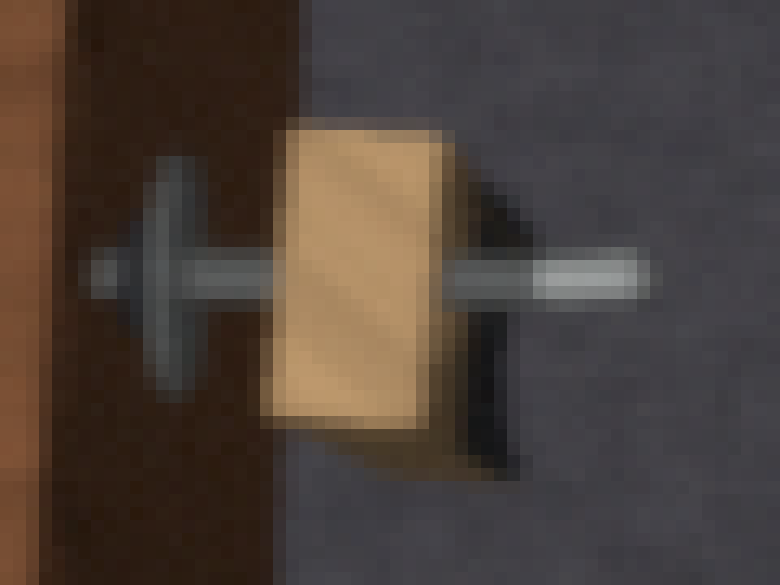

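View pics/rack.png

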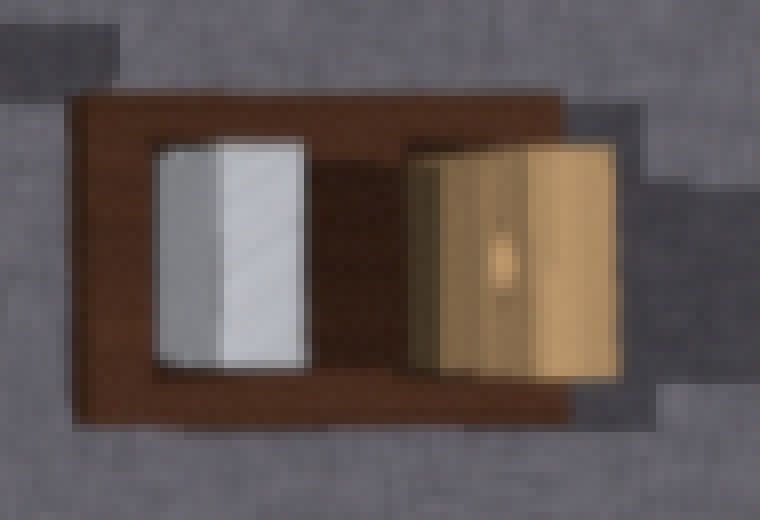

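```bash
python3 - <<'E'
from h import *
f=np.load("pics/top0.npz");p,d=f["p"].astype(float).mean(2),f["d"]
# rod centre per column: weighted
for u in list(range(231,237))+list(range(252,264)):
    w=np.clip(p[191:203,u]-70*0-np.median(p[[190,191,201,202],u]),0,None); w[:2]=0;w[-3:]=0
    v=(w*np.arange(191,203)).sum()/w.sum(); print(u,round(v,2),np.round(atz("top",[[u,v]],.187)[0],4))
# washer columns at z~0.203 upper edge; tip; till edge at 0.215
print(atz("top",[[227,196],[231,196],[221,196]],.200))
for u0 in(265.5,266): print("tip",atz("top",[[u0,195.8]],.1906))
print("till edge", atz("top",[[219.5,150],[220,195],[216.5,240]],.215))
E
```

```text
231 195.78 [0.5776 0.1403 0.187 ]
232 195.76 [0.5776 0.1384 0.187 ]
233 195.78 [0.5775 0.1365 0.187 ]
234 195.79 [0.5774 0.1346 0.187 ]
235 196.02 [0.577  0.1327 0.187 ]
236 196.68 [0.5757 0.1308 0.187 ]
252 196.15 [0.5761 0.1005 0.187 ]
253 196.13 [0.5761 0.0986 0.187 ]
254 196.21 [0.576  0.0967 0.187 ]
255 196.13 [0.5761 0.0948 0.187 ]
256 196.08 [0.5762 0.0929 0.187 ]
257 196.02 [0.5762 0.091  0.187 ]
258 196.02 [0.5762 0.0892 0.187 ]
259 195.98 [0.5762 0.0873 0.187 ]
260 195.89 [0.5764 0.0854 0.187 ]
261 195.84 [0.5764 0.0835 0.187 ]
262 195.81 [0.5765 0.0816 0.187 ]
263 195.78 [0.5765 0.0797 0.187 ]
[[0.57562741 0.14566444 0.2       ]
 [0.57549466 0.13818641 0.2       ]
 [0.57582672 0.15689307 0.2       ]]
tip [[0.57590887 0.07466266 0.1906    ]]
tip [[0.57589213 0.0737214  0.1906    ]]
till edge [[0.65996419 0.15755525 0.215     ]
 [0.57579572 0.15592772 0.215     ]
 [0.49391665 0.16199691 0.215     ]]
```

```bash
cat > go.py <<'E'
import sys,numpy as np
from bench import readout
from scipy.spatial.transform import Rotation as R
s=readout.get_state(); p=np.array(s["position"]); A=R.from_rotvec(s["tool_rot"])
t=np.array([float(v) for v in sys.argv[1:4]]); a=float(sys.argv[4]) if len(sys.argv)>4 else -0.026
c,n=np.cos(a),np.sin(a)
M=R.from_matrix(np.array([[0,-n,c],[0,c,n],[-1,0,0.]]))
print("t",round(s["time"],2),"pos",p.round(4),"F",np.round(s["ft_force"],2),"w",round(s["grip_width"],3))
print("linear mm",(A.inv().apply(t-p)*1000).round(1),"dist",round(np.linalg.norm(t-p),3),"twist deg",np.degrees((A.inv()*M).as_rotvec()).round(2))
E
python3 go.py 0.472 -0.2713 0.20
python3 - <<'E'
from h import *
print(atz("top",[[441,247.4],[435.5,232.4],[446.5,232.4],[446.5,262.4],[435.5,262.4]],.14))
E
```

```text
t 1.3 pos [ 0.1789 -0.6249  0.2336] F [0.12 0.1  0.23] w 1.001
linear mm [  33.5  379.1 -259.3] dist 0.461 twist deg [-7.253e+01  0.000e+00  1.000e-02]
[[ 0.47174124 -0.27071489  0.14      ]
 [ 0.50205322 -0.26091189  0.14      ]
 [ 0.50148554 -0.28362359  0.14      ]
 [ 0.441535   -0.28055427  0.14      ]
 [ 0.44223076 -0.25800025  0.14      ]]
```

```bash
python3 -m creep '[{"linear":[0.001,0.0316,-0.0216],"twist":[-6,0,0],"fingers":-1},{"linear":[0.002,0.0632,-0.0432],"twist":[-12,0,0],"fingers":-1},{"linear":[0.003,0.0948,-0.0648],"twist":[-18,0,0],"fingers":-1},{"linear":[0.004,0.1264,-0.0864],"twist":[-24,0,0],"fingers":-1},{"linear":[0.005,0.158,-0.108],"twist":[-30,0,0],"fingers":-1},{"linear":[0.006,0.1896,-0.1296],"twist":[-36,0,0],"fingers":-1},{"linear":[0.007,0.2212,-0.1512],"twist":[-42,0,0],"fingers":-1},{"linear":[0.008,0.2528,-0.1728],"twist":[-48,0,0],"fingers":-1}]' 30; python3 go.py 0.4717 -0.271 0.20
```

```text
time: 1.97
position: [0.3753, -0.3877, 0.2258]
tool_rot: [0.352, 1.541, -0.353]
ft_force: [0.9, -0.4, -0.9]
grip_width: 1.001
t 1.97 pos [ 0.3753 -0.3877  0.2258] F [ 0.91 -0.37 -0.91] w 1.001
linear mm [ 25.8 147.   36.2] dist 0.154 twist deg [-24.25   0.03   0.04]
```

```bash
python3 -m creep '[{"linear":[0.004,0.0368,0.009],"twist":[-6,0,0],"fingers":-1},{"linear":[0.01,0.0735,0.018],"twist":[-12,0,0],"fingers":-1},{"linear":[0.018,0.110,0.027],"twist":[-18,0,0],"fingers":-1},{"linear":[0.0258,0.147,0.0362],"twist":[-24.3,0,0],"fingers":-1},{"linear":[0.0258,0.147,0.0362],"twist":[-24.3,0,0],"fingers":-1},{"linear":[0.0258,0.147,0.0362],"twist":[-24.3,0,0],"fingers":-1}]' 30; python3 go.py 0.4717 -0.271 0.110; python3 - <<'E'
from h import *
for n in("side","top"):
    p,d=viewer.get_image(n); cv2.imwrite(f"pics/{n}1.png",p[:,:,::-1])
E
```

```text
time: 2.47
position: [0.4727, -0.2702, 0.1995]
tool_rot: [0.02, 1.571, -0.019]
ft_force: [-0.5, -0.7, -0.4]
grip_width: 1.003
t 2.47 pos [ 0.4727 -0.2702  0.1995] F [-0.47 -0.72 -0.43] w 1.003
linear mm [89.5 -0.9 -1. ] dist 0.089 twist deg [ 0.07 -0.01 -0.04]
```

View pics/side1.png

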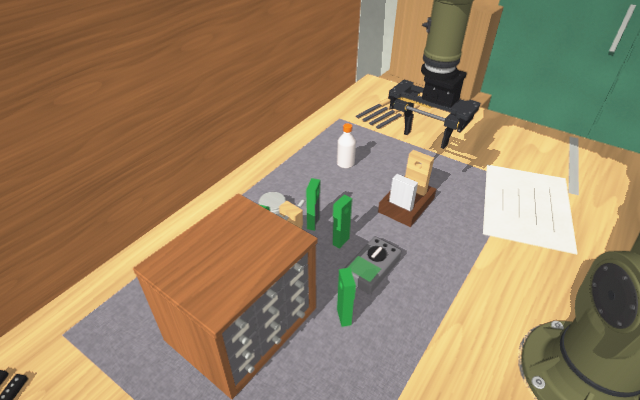

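The side view shows the open gripper directly above the spare (about px 418,165), jaws along the block's width. Descending.

```bash
python3 -m creep '[{"linear":[0.025,-0.001,-0.001],"twist":[0,0,0],"fingers":-1},{"linear":[0.045,-0.001,-0.001],"twist":[0,0,0],"fingers":-1},{"linear":[0.06,-0.001,-0.001],"twist":[0,0,0],"fingers":-1},{"linear":[0.075,-0.001,-0.001],"twist":[0,0,0],"fingers":-1},{"linear":[0.0895,-0.001,-0.001],"twist":[0,0,0],"fingers":-1},{"linear":[0.0895,-0.001,-0.001],"twist":[0,0,0],"fingers":-1}]' 30; python3 go.py 0.4717 -0.271 0.110
```

```text
time: 3.07
position: [0.4673, -0.2752, 0.1076]
tool_rot: [0.028, 1.575, -0.025]
ft_force: [-0.4, 0.1, -0.4]
grip_width: 1.0
t 3.07 pos [ 0.4673 -0.2752  0.1076] F [-0.37  0.09 -0.41] w 1.0
linear mm [-2.4  4.3  4.2] dist 0.007 twist deg [-0.47 -0.26 -0.1 ]
```

```bash
python3 -m creep '[{"linear":[0,0,0],"twist":[0,0,0],"fingers":0},{"linear":[0,0,0],"twist":[0,0,0],"fingers":1},{"linear":[0,0,0],"twist":[0,0,0],"fingers":1},{"linear":[0,0,0],"twist":[0,0,0],"fingers":1},{"linear":[0,0,0],"twist":[0,0,0],"fingers":1},{"linear":[0,0,0],"twist":[0,0,0],"fingers":1}]' 30; python3 go.py 0.4717 -0.271 0.110;python3 - <<'E'
from h import *
for n in("side","top"):
    p,d=viewer.get_image(n); cv2.imwrite(f"pics/{n}2.png",p[:,:,::-1])
    np.savez(f"pics/{n}2.npz",p=p,d=d)
    u,v=proj(n,[[.472,-.271,.12]])[0].astype(int);u0=max(u-60,0);v0=max(v-50,0)
    cv2.imwrite(f"pics/{n}2c.png",cv2.resize(p[v0:v0+100,u0:u0+120,::-1],None,fx=6,fy=6,interpolation=0))
E
```

```text
time: 3.57
position: [0.4708, -0.2742, 0.1109]
tool_rot: [0.023, 1.57, -0.024]
ft_force: [1.2, -1.0, 2.7]
grip_width: 0.669
t 3.57 pos [ 0.4708 -0.2742  0.1109] F [ 1.2  -1.03  2.65] w 0.669
linear mm [0.9 3.2 0.8] dist 0.003 twist deg [-0.24  0.06  0.05]
```

View pics/side2c.png

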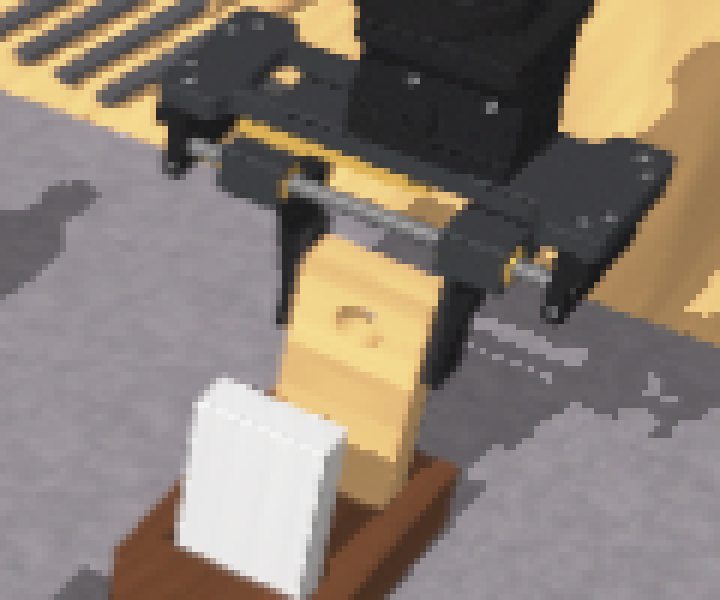

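```bash
for i in 1 2 3; do python3 -m creep '[{"linear":[0,0,0],"twist":[0,0,0],"fingers":1},{"linear":[0,0,0],"twist":[0,0,0],"fingers":1}]' 30 >/dev/null; python3 go.py 0.4717 -0.271 0.110; done
```

```text
t 3.83 pos [ 0.4708 -0.2742  0.1108] F [ 0.39 -0.48  3.14] w 0.666
linear mm [0.8 3.2 0.8] dist 0.003 twist deg [-0.23  0.06  0.04]
t 4.0 pos [ 0.4709 -0.2742  0.1108] F [ 1.18 -0.49  3.85] w 0.667
linear mm [0.8 3.3 0.7] dist 0.003 twist deg [-0.23  0.07  0.04]
t 4.17 pos [ 0.4709 -0.2742  0.1108] F [1.38 0.1  6.2 ] w 0.664
linear mm [0.8 3.2 0.7] dist 0.003 twist deg [-0.23  0.07  0.04]
```

```bash
python3 -m creep '[{"linear":[-0.005,0,0],"twist":[0,0,0],"fingers":1},{"linear":[-0.015,0,0],"twist":[0,0,0],"fingers":1},{"linear":[-0.03,0,0],"twist":[0,0,0],"fingers":1},{"linear":[-0.05,0,0],"twist":[0,0,0],"fingers":1},{"linear":[-0.075,0,0],"twist":[0,0,0],"fingers":1},{"linear":[-0.10,0,0],"twist":[0,0,0],"fingers":1},{"linear":[-0.125,0,0],"twist":[0,0,0],"fingers":1},{"linear":[-0.15,0,0],"twist":[0,0,0],"fingers":1}]' 40; python3 -m creep '[{"linear":[0,0,0],"twist":[0,0,0],"fingers":1},{"linear":[0,0,0],"twist":[0,0,0],"fingers":1},{"linear":[0,0,0],"twist":[0,0,0],"fingers":1}]';python3 go.py 0.5762 0.025 0.261; python3 - <<'E'
from h import *
for n in("side","top"):
    p,d=viewer.get_image(n); cv2.imwrite(f"pics/{n}3.png",p[:,:,::-1])
    np.savez(f"pics/{n}3.npz",p=p,d=d)
E
```

```text
time: 4.83
position: [0.469, -0.2735, 0.2612]
tool_rot: [0.024, 1.574, -0.023]
ft_force: [1.1, -0.2, -1.0]
grip_width: 0.67
time: 5.08
position: [0.4692, -0.2736, 0.2592]
tool_rot: [0.025, 1.573, -0.023]
ft_force: [-0.8, -0.5, -1.7]
grip_width: 0.667
t 5.08 pos [ 0.4692 -0.2736  0.2592] F [-0.8  -0.47 -1.69] w 0.667
linear mm [ -1.8 301.7  97.9] dist 0.317 twist deg [-0.24 -0.15 -0.06]
```

View pics/side3.png

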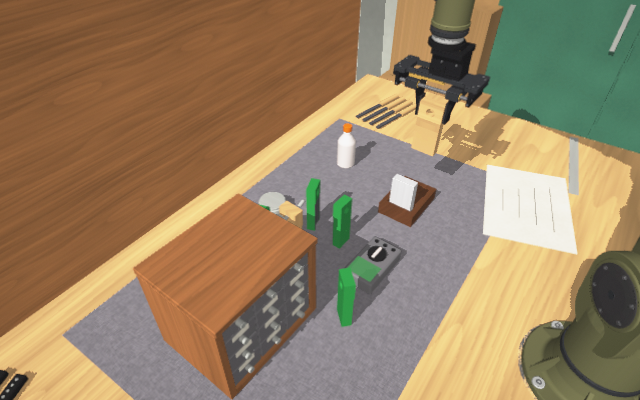

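The spare is clear of the rack in the grip. Moving towards the hook.

```bash
python3 -m creep '[{"linear":[-0.001,0.020,0.007],"twist":[0,0,0],"fingers":1},{"linear":[-0.002,0.05,0.016],"twist":[0,0,0],"fingers":1},{"linear":[-0.002,0.085,0.028],"twist":[0,0,0],"fingers":1},{"linear":[-0.002,0.12,0.039],"twist":[0,0,0],"fingers":1},{"linear":[-0.002,0.155,0.05],"twist":[0,0,0],"fingers":1},{"linear":[-0.002,0.19,0.062],"twist":[0,0,0],"fingers":1},{"linear":[-0.002,0.225,0.073],"twist":[0,0,0],"fingers":1},{"linear":[-0.002,0.255,0.083],"twist":[0,0,0],"fingers":1}]';python3 -m creep '[{"linear":[0,0.020,0.007],"twist":[0,0,0],"fingers":1},{"linear":[0,0.035,0.012],"twist":[0,0,0],"fingers":1},{"linear":[0,0.042,0.014],"twist":[0,0,0],"fingers":1},{"linear":[0,0.042,0.014],"twist":[0,0,0],"fingers":1},{"linear":[0,0.042,0.014],"twist":[0,0,0],"fingers":1},{"linear":[0,0.042,0.014],"twist":[0,0,0],"fingers":1},{"linear":[0,0.042,0.014],"twist":[0,0,0],"fingers":1}]'; python3 go.py 0.5762 0.025 0.1808; python3 - <<'E'
from h import *
for n in("side","top"):
    p,d=viewer.get_image(n); cv2.imwrite(f"pics/{n}4.png",p[:,:,::-1])
    np.savez(f"pics/{n}4.npz",p=p,d=d)
E
```

```text
time: 5.85
position: [0.5605, -0.0188, 0.261]
tool_rot: [0.023, 1.573, -0.022]
ft_force: [0.1, -0.1, -1.0]
grip_width: 0.664
time: 6.43
position: [0.576, 0.018, 0.262]
tool_rot: [0.025, 1.571, -0.027]
ft_force: [0.1, -0.0, -1.1]
grip_width: 0.667
t 6.43 pos [0.576 0.018 0.262] F [ 0.14 -0.02 -1.09] w 0.667
linear mm [81.2  7.1  0. ] dist 0.081 twist deg [-0.4  -0.03  0.06]
```

View pics/side4.png

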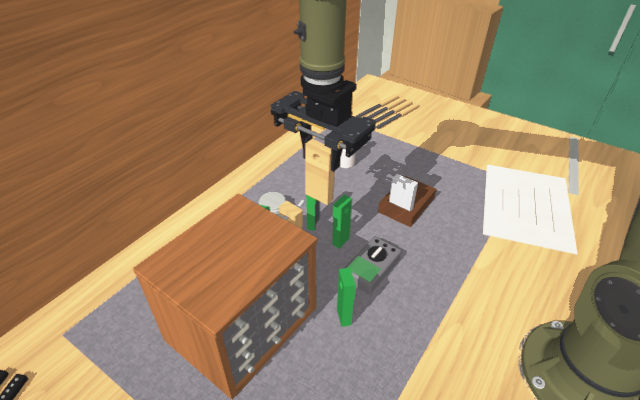

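View pics/top4.png

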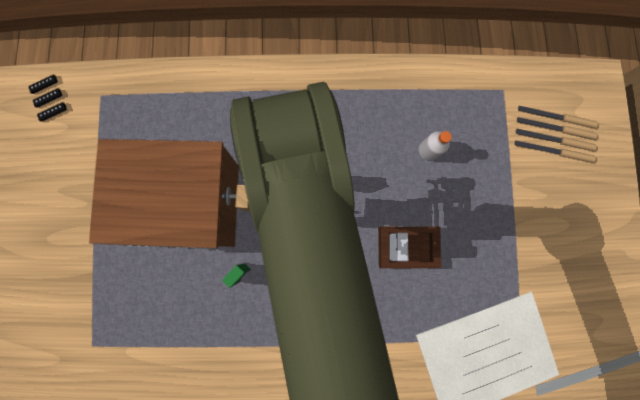

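```bash
python3 - <<'E'
from h import *
f=np.load("pics/side4.npz");p,d=f["p"],f["d"]
cv2.imwrite("pics/s4c.png",cv2.resize(p[130:230,270:370,::-1],None,fx=6,fy=6,interpolation=0))
C=cloud("side",d)
m=(abs(C[...,0]-.576)<.035)&(C[...,1]>.0)&(C[...,1]<.06)&(C[...,2]>.155)&(C[...,2]<.30)
q=C[m];print(len(q),q.min(0),q.max(0))
pp=p[m];w=pp[:,0]>190; q=q[w]
fr=q[(q[:,2]>.17)&(q[:,2]<.28)]
# plane fit y=a+bx+cz
f0=fr[fr[:,1]>np.percentile(fr[:,1],20)]
A=np.c_[np.ones(len(f0)),f0[:,0]-.576,f0[:,2]-.23];print(np.linalg.lstsq(A,f0[:,1],rcond=None)[0], len(f0))
print(np.percentile(f0[:,0],[1,99]),np.percentile(f0[:,2],[1,50,99]))
print("predicted hole px",proj("side",[[.576,.0325,.2692],[.576,.0325,.2592],[.576,.0325,.2792]]))
E
```

```text
1643 [0.54115611 0.00876853 0.15880418] [0.61076232 0.03658308 0.29983918]
[ 0.03319485 -0.0255218   0.00151509] 767
[0.54708452 0.60305687] [0.17071891 0.22782012 0.27931718]
predicted hole px [[316.77608471 157.5019756 ]
 [316.77662503 161.63621246]
 [316.77552991 153.30261048]]
```

View pics/s4c.png

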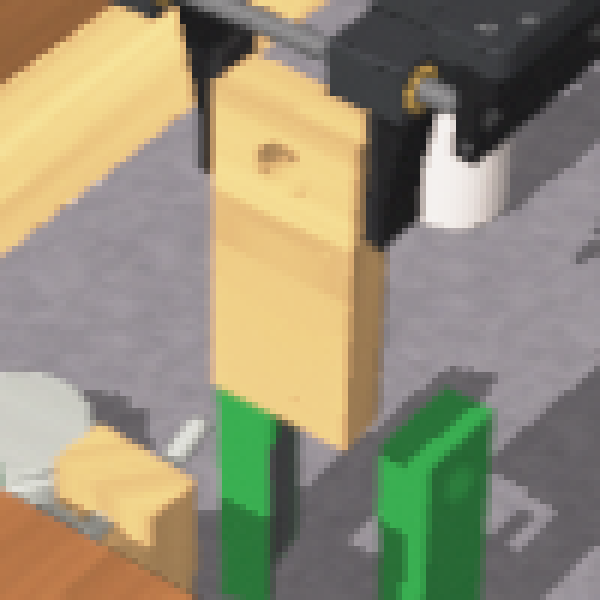

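```bash
python3 -m creep '[{"linear":[0.02,0.002,0],"twist":[-0.2,0,0],"fingers":1},{"linear":[0.04,0.004,0],"twist":[-0.4,0,0],"fingers":1},{"linear":[0.06,0.007,0],"twist":[-0.4,0,0],"fingers":1},{"linear":[0.075,0.007,0],"twist":[-0.4,0,0],"fingers":1},{"linear":[0.081,0.007,0],"twist":[-0.4,0,0],"fingers":1},{"linear":[0.081,0.007,0],"twist":[-0.4,0,0],"fingers":1},{"linear":[0.081,0.007,0],"twist":[-0.4,0,0],"fingers":1},{"linear":[0.081,0.007,0],"twist":[-0.4,0,0],"fingers":1}]'; python3 go.py 0.576 0.025 0.1808; python3 - <<'E'
from h import *
n="side"
p,d=viewer.get_image(n); cv2.imwrite(f"pics/{n}5.png",cv2.resize(p[150:250,250:350,::-1],None,fx=6,fy=6,interpolation=0))
np.savez(f"pics/{n}5.npz",p=p,d=d)
print(proj("side",[[.576,.029,.188],[.576,.074,.1906],[.576,.1,.185]]))
E
```

```text
time: 7.2
position: [0.5773, 0.0268, 0.1825]
tool_rot: [0.018, 1.569, -0.019]
ft_force: [0.1, 0.1, -1.2]
grip_width: 0.668
t 7.2 pos [0.5773 0.0268 0.1825] F [ 0.09  0.15 -1.19] w 0.668
linear mm [ 1.7 -1.8 -1.2] dist 0.003 twist deg [0.13 0.11 0.01]
[[317.74936489 188.43236908]
 [304.90418667 199.19924543]
 [297.19083545 208.40130559]]
```

View pics/side5.png

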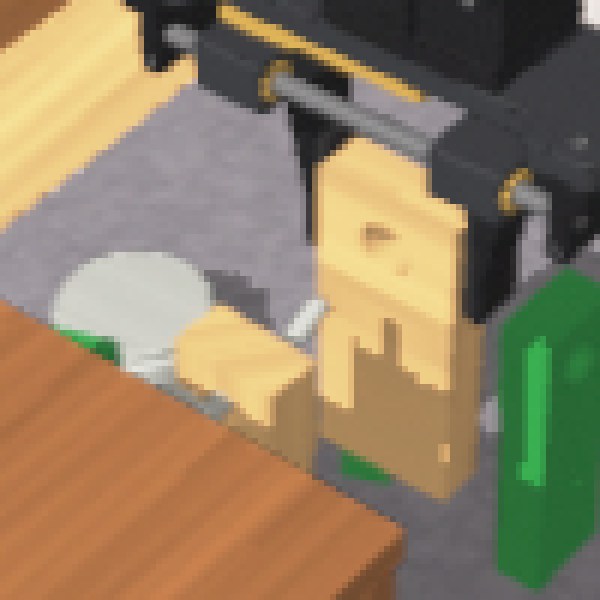

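```bash
python3 - <<'E'
from h import *
P=[[.577,.042,.1897],[.576,.0735,.1906],[.576,.0745,.1906]]
print(proj("side",P)); print((proj("side",P)-[250,150]+.5)*6)
t=np.linspace(0,2*np.pi,13)
q=np.c_[.577+.01*np.cos(t),.042-0*t,.1897+.01*np.sin(t)]
c=(proj("side",q)-[250,150]+.5)*6
im=cv2.imread("pics/side5.png"); 
im=cv2.resize(im[180:360,260:520],None,fx=3,fy=3,interpolation=0)
cc=((c-[260,180])*3).astype(np.int32)
cv2.polylines(im,[cc.reshape(-1,1,2)],True,(0,0,255),1)
# tip sphere r=4 and rod edges
for (x,y,z) in [(.576,.074,.1906),(.5763,.091,.185)]:
    c=(proj("side",[[x,y,z]])[0]-[250,150]+.5)*6; cv2.circle(im,tuple(((c-[260,180])*3).astype(int)),24,(255,0,0),1)
cv2.imwrite("pics/ov5.png",im)
E
```

```text
[[313.72700304 190.93880159]
 [305.0513612  199.06491331]
 [304.75690928 199.33367132]]
[[385.36201821 248.63280951]
 [333.30816718 297.38947986]
 [331.54145568 299.00202793]]
```

View pics/ov5.png

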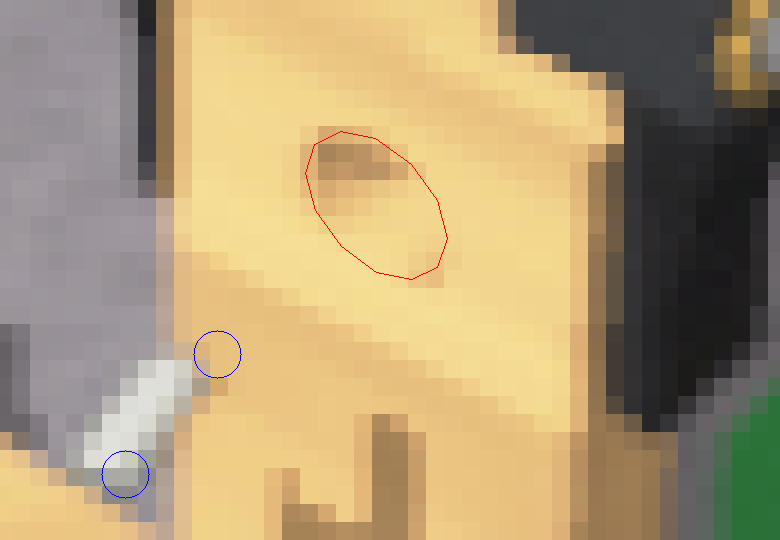

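```bash
python3 -m creep '[{"linear":[0.0015,0,0],"twist":[0,0,0],"fingers":1},{"linear":[0.0015,0.004,0],"twist":[0,0,0],"fingers":1},{"linear":[0.0015,0.009,0],"twist":[0,0,0],"fingers":1},{"linear":[0.0015,0.014,0],"twist":[0,0,0],"fingers":1},{"linear":[0.0015,0.018,0],"twist":[0,0,0],"fingers":1},{"linear":[0.0015,0.018,0],"twist":[0,0,0],"fingers":1},{"linear":[0.0015,0.018,0],"twist":[0,0,0],"fingers":1}]'; python3 go.py 0.577 0.075 0.1808; cat > snap.py <<'E'
from h import *
import sys
k=sys.argv[1]; x,y,z=map(float,sys.argv[2:5]); n="side"
p,d=viewer.get_image(n); np.savez(f"pics/{n}{k}.npz",p=p,d=d)
im=cv2.resize(p[160:230,260:345,::-1],None,fx=9,fy=9,interpolation=0)
t=np.linspace(0,2*np.pi,25)
q=np.c_[x+.01*np.cos(t),y+.015-.026*.01*np.cos(t),z+.0072+.01*np.sin(t)]
c=((proj(n,q)-[260,160]+.5)*9).astype(np.int32)
cv2.polylines(im,[c.reshape(-1,1,2)],True,(0,0,255),1)
cv2.imwrite(f"pics/z{k}.png",im)
E
python3 - <<'E'
import subprocess
from bench import readout
p=readout.get_state()["position"]
subprocess.run(["python3","snap.py","6",*map(str,p)])
E
```

```text
time: 7.83
position: [0.5768, 0.0456, 0.1797]
tool_rot: [0.017, 1.571, -0.017]
ft_force: [0.4, -0.5, -0.6]
grip_width: 0.665
t 7.83 pos [0.5768 0.0456 0.1797] F [ 0.44 -0.54 -0.55] w 0.665
linear mm [-1.1 29.4 -0.5] dist 0.029 twist deg [ 0.23 -0.    0.  ]
```

View pics/z6.png

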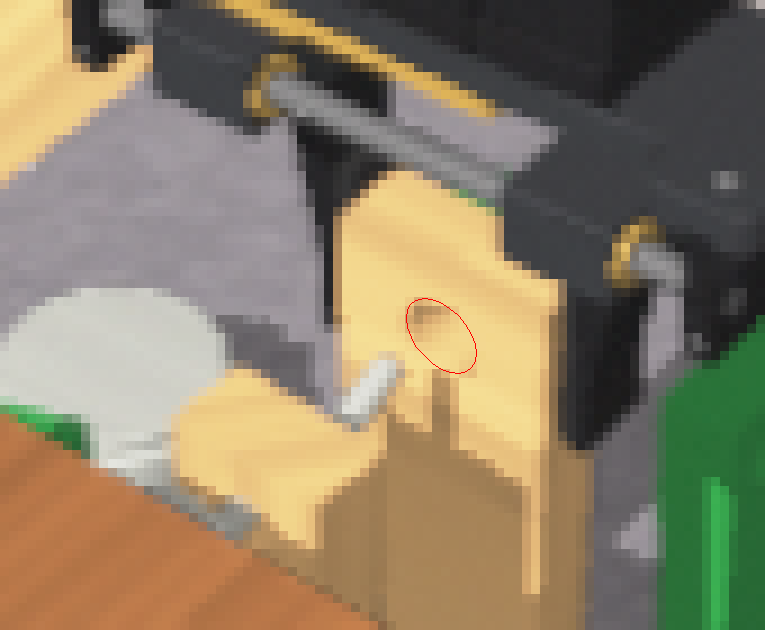

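```bash
python3 -m creep '[{"linear":[-0.0011,0,0.001],"twist":[0.2,0,0],"fingers":1},{"linear":[-0.0011,0.004,0.001],"twist":[0.2,0,0],"fingers":1},{"linear":[-0.0011,0.008,0.001],"twist":[0.2,0,0],"fingers":1},{"linear":[-0.0011,0.010,0.001],"twist":[0.2,0,0],"fingers":1},{"linear":[-0.0011,0.010,0.001],"twist":[0.2,0,0],"fingers":1},{"linear":[-0.0011,0.010,0.001],"twist":[0.2,0,0],"fingers":1}]'; python3 go.py 0.5778 0.075 0.1808;python3 - <<'E'
import subprocess
from bench import readout
p=readout.get_state()["position"]
subprocess.run(["python3","snap.py","7",*map(str,p)])
E
```

```text
time: 8.38
position: [0.578, 0.0552, 0.1808]
tool_rot: [0.02, 1.571, -0.021]
ft_force: [0.4, -0.3, -1.5]
grip_width: 0.671
t 8.38 pos [0.578  0.0552 0.1808] F [ 0.38 -0.35 -1.55] w 0.671
linear mm [ 0.  19.8 -0.8] dist 0.02 twist deg [ 0.   -0.    0.01]
```

View pics/z7.png

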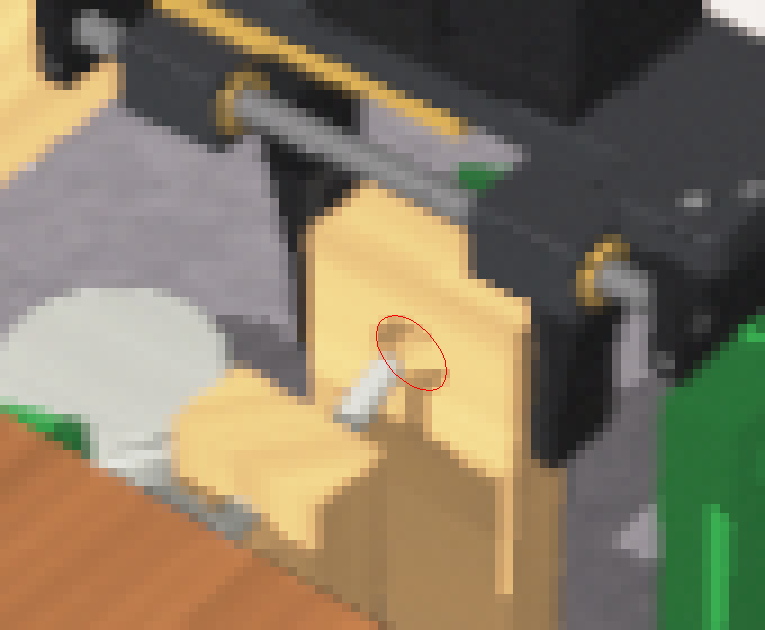

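```bash
python3 -m creep '[{"linear":[0,0.003,0],"twist":[0,0,0],"fingers":1},{"linear":[0,0.006,0],"twist":[0,0,0],"fingers":1},{"linear":[0,0.009,0],"twist":[0,0,0],"fingers":1},{"linear":[0,0.012,0],"twist":[0,0,0],"fingers":1},{"linear":[0,0.012,0],"twist":[0,0,0],"fingers":1},{"linear":[0,0.012,0],"twist":[0,0,0],"fingers":1}]'; python3 go.py 0.5778 0.075 0.1808;python3 - <<'E'
import subprocess
from bench import readout
p=readout.get_state()["position"]
subprocess.run(["python3","snap.py","8",*map(str,p)])
E
```

```text
time: 8.93
position: [0.5784, 0.0673, 0.1808]
tool_rot: [0.02, 1.571, -0.02]
ft_force: [0.5, 0.1, -0.7]
grip_width: 0.667
t 8.93 pos [0.5784 0.0673 0.1808] F [ 0.54  0.14 -0.69] w 0.667
linear mm [ 0.   7.7 -0.8] dist 0.008 twist deg [ 0.01 -0.    0.  ]
```

View pics/z8.png

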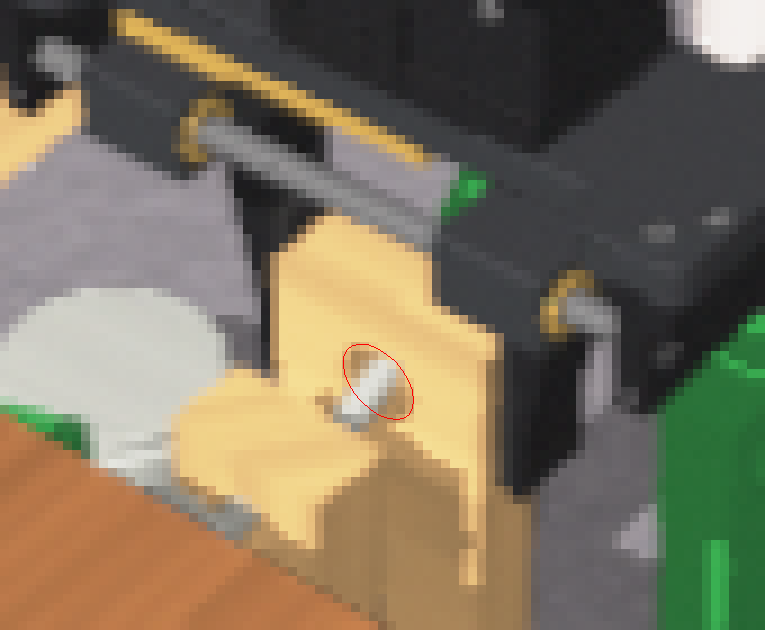

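The rod tip is inside the hole outline (px about 302,202), with no contact force. Carrying on.

```bash
python3 -m creep '[{"linear":[0,0.003,0],"twist":[0,0,0],"fingers":1},{"linear":[0,0.006,0],"twist":[0,0,0],"fingers":1},{"linear":[0,0.009,0],"twist":[0,0,0],"fingers":1},{"linear":[0,0.012,0],"twist":[0,0,0],"fingers":1},{"linear":[0,0.014,0],"twist":[0,0,0],"fingers":1},{"linear":[0,0.014,0],"twist":[0,0,0],"fingers":1}]'; python3 go.py 0.5785 0.092 0.1808;python3 - <<'E'
import subprocess
from bench import readout
p=readout.get_state()["position"]
subprocess.run(["python3","snap.py","9",*map(str,p)])
E
```

```text
time: 9.48
position: [0.5787, 0.0819, 0.1809]
tool_rot: [0.02, 1.571, -0.02]
ft_force: [0.3, -0.2, -1.7]
grip_width: 0.669
t 9.48 pos [0.5787 0.0819 0.1809] F [ 0.3  -0.17 -1.66] w 0.669
linear mm [ 0.1 10.1 -0.5] dist 0.01 twist deg [ 0.03  0.   -0.02]
```

View pics/z9.png

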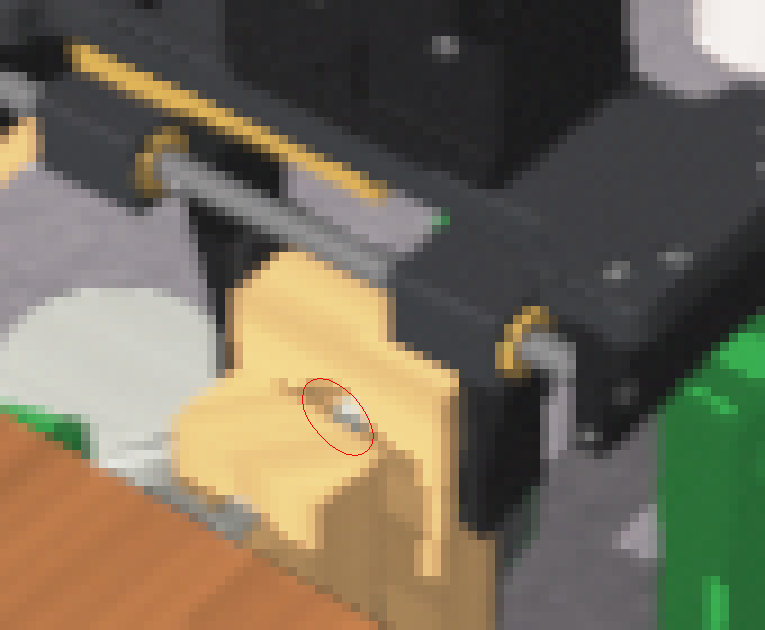

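```bash
python3 -m creep '[{"linear":[0,0.002,0],"twist":[0,0,0],"fingers":1},{"linear":[0,0.004,0],"twist":[0,0,0],"fingers":1},{"linear":[0,0.006,0],"twist":[0,0,0],"fingers":1},{"linear":[0,0.008,0],"twist":[0,0,0],"fingers":1},{"linear":[0,0.008,0],"twist":[0,0,0],"fingers":1}]'; python3 -m creep '[{"linear":[0,0.0015,0],"twist":[0,0,0],"fingers":1},{"linear":[0,0.003,0],"twist":[0,0,0],"fingers":1},{"linear":[0,0.003,0],"twist":[0,0,0],"fingers":1}]'; python3 -m creep '[{"linear":[0,0.0015,0],"twist":[0,0,0],"fingers":1},{"linear":[0,0.003,0],"twist":[0,0,0],"fingers":1},{"linear":[0,0.003,0],"twist":[0,0,0],"fingers":1}]';
```

```text
time: 9.95
position: [0.5789, 0.0896, 0.1809]
tool_rot: [0.021, 1.571, -0.02]
ft_force: [-0.1, 0.4, -1.0]
grip_width: 0.669
time: 10.2
position: [0.5791, 0.0922, 0.1808]
tool_rot: [0.021, 1.571, -0.021]
ft_force: [-0.2, 0.3, -0.4]
grip_width: 0.662
time: 10.45
position: [0.5792, 0.0951, 0.1808]
tool_rot: [0.021, 1.571, -0.021]
ft_force: [0.6, -0.8, -1.3]
grip_width: 0.666
```

```bash
for i in 1 2 3; do python3 -m creep '[{"linear":[0,0.001,0],"twist":[0,0,0],"fingers":1},{"linear":[0,0.002,0],"twist":[0,0,0],"fingers":1},{"linear":[0,0.002,0],"twist":[0,0,0],"fingers":1}]' | egrep 'pos|force'; done
```

```text
position: [0.5792, 0.0971, 0.1808]
ft_force: [0.6, -0.5, -1.2]
position: [0.5793, 0.0992, 0.1808]
ft_force: [-0.9, -0.6, -2.3]
position: [0.5793, 0.1013, 0.1808]
ft_force: [0.1, -0.4, -0.7]
```

```bash
for i in 1 2; do python3 -m creep '[{"linear":[0,0.001,0],"twist":[0,0,0],"fingers":1},{"linear":[0,0.001,0],"twist":[0,0,0],"fingers":1}]' | egrep 'pos|force'; done;python3 - <<'E'
import subprocess
from bench import readout
p=readout.get_state()["position"]
subprocess.run(["python3","snap.py","10",*map(str,p)])
E
```

```text
position: [0.5793, 0.1021, 0.1808]
ft_force: [-0.0, -0.8, -1.0]
position: [0.5794, 0.1031, 0.1808]
ft_force: [-0.5, -0.8, -0.6]
```

View pics/z10.png

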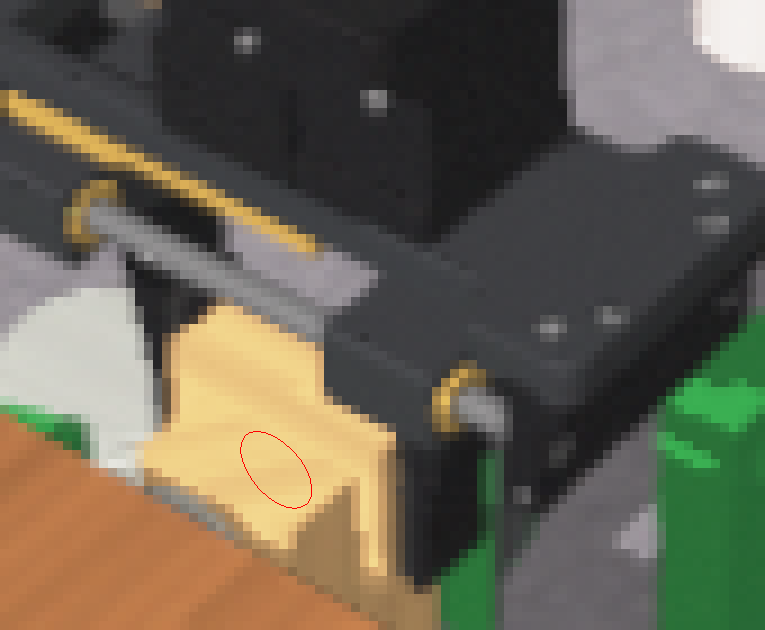

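```bash
for i in 1 2 3; do python3 -m creep '[{"linear":[0,0.001,0],"twist":[0,0,0],"fingers":1},{"linear":[0,0.001,0],"twist":[0,0,0],"fingers":1}]' | egrep 'pos|force'; done
```

```text
position: [0.5794, 0.1041, 0.1808]
ft_force: [-0.7, -0.7, -2.0]
position: [0.5794, 0.1052, 0.1808]
ft_force: [0.1, -0.8, -1.0]
position: [0.5794, 0.1061, 0.1808]
ft_force: [-0.1, 0.2, -1.1]
```

```bash
for i in 1 2 3; do python3 -m creep '[{"linear":[0,0.0005,0],"twist":[0,0,0],"fingers":1},{"linear":[0,0.0005,0],"twist":[0,0,0],"fingers":1}]' | egrep 'pos|force'; done
```

```text
position: [0.5795, 0.1065, 0.1808]
ft_force: [0.1, -0.8, -0.7]
position: [0.5795, 0.107, 0.1808]
ft_force: [-0.2, -1.0, -1.5]
position: [0.5795, 0.1075, 0.1808]
ft_force: [1.1, -1.3, -1.5]
```

```bash
for i in 1 2 3; do python3 -m creep '[{"linear":[0,0.0005,0],"twist":[0,0,0],"fingers":1},{"linear":[0,0.0005,0],"twist":[0,0,0],"fingers":1}]' | egrep 'pos|force'; done
```

```text
position: [0.5795, 0.108, 0.1808]
ft_force: [-0.4, -1.2, -0.8]
position: [0.5795, 0.1082, 0.1808]
ft_force: [0.3, -1.8, -0.9]
position: [0.5795, 0.1083, 0.1808]
ft_force: [-1.0, -2.5, -0.7]
```

```bash
for i in 1 2 3; do python3 -m creep '[{"linear":[0,0.0005,0],"twist":[0,0,0],"fingers":1},{"linear":[0,0.0005,0],"twist":[0,0,0],"fingers":1}]' | egrep 'pos|force'; done
```

```text
position: [0.5795, 0.1083, 0.1808]
ft_force: [-0.3, -4.8, 0.7]
position: [0.5795, 0.1083, 0.1808]
ft_force: [-1.7, -5.7, 1.7]
position: [0.5795, 0.1083, 0.1808]
ft_force: [-3.0, -7.6, 1.0]
```

```bash
for i in 1 2; do python3 -m creep '[{"linear":[0,0,0],"twist":[0,0,0],"fingers":1},{"linear":[0,0,0],"twist":[0,0,0],"fingers":1}]' | egrep 'pos|force'; done
```

```text
position: [0.5794, 0.1083, 0.1808]
ft_force: [-2.5, -6.2, 2.1]
position: [0.5794, 0.1083, 0.1808]
ft_force: [-2.3, -6.6, 1.3]
```

```bash
python3 -m creep '[{"linear":[0,0.0004,0],"twist":[0,0,0],"fingers":1},{"linear":[0,0.0004,0],"twist":[0,0,0],"fingers":1}]' | egrep 'pos|force';  python3 -m creep '[{"linear":[0,0,0],"twist":[0,0,0],"fingers":1},{"linear":[0,0,0],"twist":[0,0,0],"fingers":1}]' | egrep 'pos|force'
```

```text
position: [0.5794, 0.1083, 0.1808]
ft_force: [-1.9, -7.4, 2.1]
position: [0.5794, 0.1083, 0.1808]
ft_force: [-1.9, -7.8, 1.3]
```

```bash
python3 -m creep '[{"linear":[0,-0.001,0],"twist":[0,0,0],"fingers":1},{"linear":[0,-0.002,0],"twist":[0,0,0],"fingers":1},{"linear":[0,-0.0028,0],"twist":[0,0,0],"fingers":1},{"linear":[0,-0.0028,0],"twist":[0,0,0],"fingers":1}]' | egrep 'pos|force';  python3 -m creep '[{"linear":[0.002,0,0],"twist":[0,0,0],"fingers":1},{"linear":[0.004,0,0],"twist":[0,0,0],"fingers":1},{"linear":[0.006,0,0],"twist":[0,0,0],"fingers":1},{"linear":[0.006,0,0],"twist":[0,0,0],"fingers":1}]' | egrep 'pos|force'
```

```text
position: [0.5795, 0.1083, 0.1808]
ft_force: [-0.4, -2.2, -0.0]
position: [0.5795, 0.1082, 0.1743]
ft_force: [1.1, -1.8, -1.4]
```

```bash
for i in 1 2 3; do python3 -m creep '[{"linear":[0.001,0,0],"twist":[0,0,0],"fingers":1},{"linear":[0.001,0,0],"twist":[0,0,0],"fingers":1}]' | egrep 'pos|force'; done
```

```text
position: [0.5795, 0.1083, 0.1736]
ft_force: [1.0, -2.1, -0.9]
position: [0.5795, 0.1083, 0.1727]
ft_force: [0.0, -1.2, -1.6]
position: [0.5794, 0.1083, 0.1717]
ft_force: [-0.2, -1.6, -1.5]
```

```bash
for i in 1 2 3; do python3 -m creep '[{"linear":[0.0005,0,0],"twist":[0,0,0],"fingers":1},{"linear":[0.0005,0,0],"twist":[0,0,0],"fingers":1}]' | egrep 'pos|force'; done
```

```text
position: [0.5795, 0.1082, 0.1713]
ft_force: [0.2, -1.4, -0.5]
position: [0.5795, 0.1082, 0.1712]
ft_force: [-2.0, -0.6, 2.1]
position: [0.5795, 0.1082, 0.1712]
ft_force: [-1.5, -2.3, 5.5]
```

```bash
python3 -m creep '[{"linear":[-0.0008,-0.0003,0],"twist":[0,0,0],"fingers":1},{"linear":[-0.0008,-0.0003,0],"twist":[0,0,0],"fingers":1}]' | egrep 'pos|force';python3 -m creep '[{"linear":[0,0,0],"twist":[0,0,0],"fingers":0.2},{"linear":[0,0,0],"twist":[0,0,0],"fingers":0},{"linear":[0,0,0],"twist":[0,0,0],"fingers":-0.4},{"linear":[0,0,0],"twist":[0,0,0],"fingers":-0.7},{"linear":[0,0,0],"twist":[0,0,0],"fingers":-1},{"linear":[0,0,0],"twist":[0,0,0],"fingers":-1},{"linear":[0,0,0],"twist":[0,0,0],"fingers":-1}]';python3 - <<'E'
import subprocess
from bench import readout
p=readout.get_state()["position"]
subprocess.run(["python3","snap.py","11",*map(str,p)])
E
```

```text
position: [0.5795, 0.1082, 0.1712]
ft_force: [0.4, -0.5, 2.7]
time: 16.67
position: [0.5795, 0.1077, 0.1709]
tool_rot: [0.021, 1.571, -0.021]
ft_force: [-0.5, -0.5, 0.1]
grip_width: 0.914
```

View pics/z11.png

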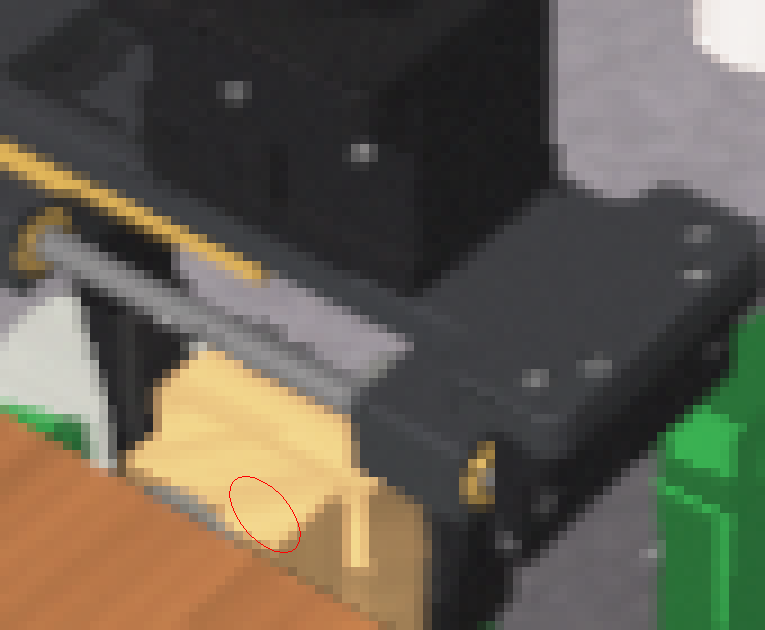

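Both fingers stand clear of the spare, which hangs on the rod (about px 288,205). Finishing the opening, then straight up.

```bash
python3 -m creep '[{"linear":[0,0,0],"twist":[0,0,0],"fingers":-1},{"linear":[0,0,0],"twist":[0,0,0],"fingers":-1},{"linear":[-0.005,0,0],"twist":[0,0,0],"fingers":-1},{"linear":[-0.015,0,0],"twist":[0,0,0],"fingers":-1},{"linear":[-0.03,0,0],"twist":[0,0,0],"fingers":-1},{"linear":[-0.05,0,0],"twist":[0,0,0],"fingers":-1},{"linear":[-0.075,0,0],"twist":[0,0,0],"fingers":-1},{"linear":[-0.1,0,0],"twist":[0,0,0],"fingers":-1}]'; python3 -m creep '[{"linear":[-0.02,-0.03,0],"twist":[0,0,0],"fingers":-1},{"linear":[-0.03,-0.06,0],"twist":[0,0,0],"fingers":-1},{"linear":[-0.03,-0.09,0],"twist":[0,0,0],"fingers":-1},{"linear":[-0.03,-0.12,0],"twist":[0,0,0],"fingers":-1},{"linear":[-0.03,-0.15,0],"twist":[0,0,0],"fingers":-1},{"linear":[-0.03,-0.18,0],"twist":[0,0,0],"fingers":-1},{"linear":[-0.03,-0.21,0],"twist":[0,0,0],"fingers":-1},{"linear":[-0.03,-0.24,0],"twist":[0,0,0],"fingers":-1}]'; python3 -m creep '[{"linear":[0,-0.03,0],"twist":[0,0,0],"fingers":-1},{"linear":[0,-0.06,0],"twist":[0,0,0],"fingers":-1},{"linear":[0,-0.08,0],"twist":[0,0,0],"fingers":-1},{"linear":[0,-0.08,0],"twist":[0,0,0],"fingers":-1},{"linear":[0,-0.08,0],"twist":[0,0,0],"fingers":-1},{"linear":[0,-0.08,0],"twist":[0,0,0],"fingers":-1}]'; python3 - <<'E'
from h import *
from bench import nets
for n in("side","top"):
    p,d=viewer.get_image(n); cv2.imwrite(f"pics/{n}12.png",p[:,:,::-1]); np.savez(f"pics/{n}12.npz",p=p,d=d)
p=np.load("pics/top12.npz")["p"]; cv2.imwrite("pics/t12c.png",cv2.resize(p[165:230,210:290,::-1],None,fx=9,fy=9,interpolation=0))
for l in("spare_hole","hung_hole"):
  for c in("side","top"): print(c,l,[(np.round(x["centre"],4).tolist(),round(x["conf"],2)) for x in nets.place_of(c,l)])
C=cloud("top",np.load("pics/top12.npz")["d"])
m=(abs(C[...,2]-.2)<.008)&(abs(C[...,0]-.577)<.035)&(C[...,1]<.15)&(C[...,1]>.06)
q=C[m];print(len(q),np.percentile(q,[2,50,98],axis=0))
E
```

```text
time: 17.38
position: [0.5793, 0.1078, 0.2729]
tool_rot: [0.021, 1.571, -0.021]
ft_force: [0.8, 0.5, 0.1]
grip_width: 1.001
time: 18.05
position: [0.5731, -0.1335, 0.3025]
tool_rot: [0.02, 1.569, -0.021]
ft_force: [0.5, 0.1, -0.0]
grip_width: 1.004
time: 18.55
position: [0.5714, -0.2109, 0.3019]
tool_rot: [0.021, 1.57, -0.019]
ft_force: [-0.5, -0.1, -0.0]
grip_width: 1.001
side spare_hole [([0.5813, 0.1122, 0.1754], 0.84), ([0.5811, 0.1616, 0.1825], 0.72)]
top spare_hole [([0.4409, 0.005, 0.0004], 0.71), ([0.5789, 0.1147, 0.1805], 0.67)]
side hung_hole [([0.6341, -0.0364, 0.111], 0.92), ([0.4275, 0.1494, 0.1064], 0.72), ([0.5785, 0.1337, 0.1798], 0.65), ([0.5493, -0.024, 0.1066], 0.61)]
top hung_hole [([0.6367, -0.0351, 0.11], 0.85), ([0.5817, 0.1332, 0.1788], 0.7), ([0.4246, 0.1469, 0.1066], 0.58), ([0.6842, 0.1006, 0.1074], 0.55)]
681 [[0.54905576 0.10066446 0.1928026 ]
 [0.57552855 0.11957429 0.19964874]
 [0.60360386 0.14537359 0.20245394]]
```

View pics/t12c.png

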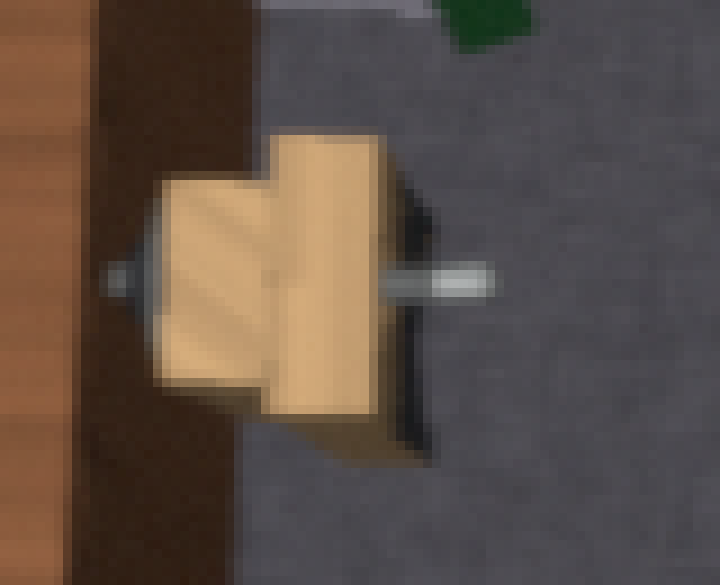

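View pics/side12.png

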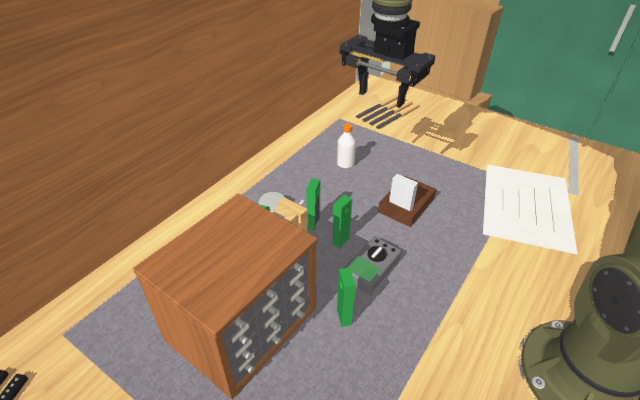

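The top view shows both blocks flush together against the washer (spare at about px 246,195), with the turned-up end clear in front. The bystanders are unmoved and the arm is clear, so I'm handing in.

```bash
python3 -c "
from bench import job; print(job.close_job())"
```

```text
the job is handed in; nothing more can be done
None
```

I hung the wide block on the hook in front of the narrow one and handed the job in at about 19 s of the 58 s allowed; no verdict was reported.

- **Pick and thread:** I gripped the spare across its width, lifted it clear of the rack and passed it over the turned-up end. I felt no contact on the way through.
- **Push:** I slid the hanging block back until it came up solid. The wrist force along the rod then held at about 6 to 8 N for roughly 0.7 s. That is a wrist reading; the force between the blocks could not be measured directly, and there was also about 2 to 3 N sideways.
- **Lower and release:** I backed off to light contact, lowered the spare until the rod took its weight, opened the gripper and went straight up, with almost no force on the tool.

**Last checks:**
- The top picture shows both blocks upright and flush against the washer, with the turned-up end free in front.
- The networks put the two holes about 19 to 22 mm apart, against a limit of 26.5 mm.
- The other things on the bench look unmoved, and the arm was well clear.

**Disagreements:**
- The two cameras differed by about 2 mm on the rod's x, so I aimed between them.
- One network reading put the spare's hole at z 0.1754 m, just below the 0.1755 to 0.182 m window. The other camera gave 0.1805 m, and the height where it touched down works out at about 0.178 m. The networks are only good to about 4 mm.

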